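Balance a casting ring on the beam balance

ROBOT

A 7-joint arm with a two-finger parallel gripper is mounted at the origin on a cart in front of the work surface, level with it; the furniture and walls round the work are solid. World frame = base frame: x ahead of the robot, y to its left, z up, the work surface at z = 0. Lengths are in m, angles in rad, forces in N, time in s.
With the tool pointing down it reaches from about 0.4 to 0.9 m from the base axis. Payload 5.6 kg.
Tool frame: the origin (TCP) lies at the very end of the fingers, on their centre line; the grasp point (between the pads) lies r.hold_point_z behind it (r.hold_point_z is the distance from the TCP to the grasp point, in m); z points along the fingers, y is the line along which they close (so a half turn about z gives the same grasp; the last joint's range is limited). The gripper opens to 92 mm and grips with 3 to 60 N. Pads are 20 mm wide; open, the fingers measure 128 mm over their backs; the gripper's body (75 mm by 189 mm) begins 69 mm behind the grasp point.
Start: joints at [1.162, 0.468, -0.012, 1.603, 0.006, 1.071, -0.056], TCP at [0.232, -0.607, 0.215] pointing down, gripper open.
Joint ranges: [-2.53, 2.53], [-0.31, 2.02], [-1.57, 1.55], [0.28, 2.44], [-1.29, 4.43], [0.15, 1.84], [-2.92, 2.92]. Speed limits (rad/s): [2.57, 2.57, 3.14, 3.14, 3.14, 3.14, 3.14].

INTERFACE

Orientations are given as a rotation vector (axis times angle).
In Python, from station import r, eyes, readout gives the robot as it stands. The module is installed in compiled form; this text tells all that it offers. Calls block until the motion is done:
- r.move_ptp(position, orientation): joint-space move of the TCP to a pose.
- r.move_linear(position, ori=None, vel=0.15): straight line of the TCP; ori=None keeps the orientation; vel is the mean speed in m/s.
- r.move_j(angles): joint-space move.
- r.gripper_to(opening, grip_force=None): finger opening in m; grip_force is the grip in N (None keeps the last); returns when the fingers have stopped.
- r.dwell(seconds).
- r.solve_ik(position, orientation): joint angles nearest the present ones, or None.
- eyes.read_camera(name): name is "scene" or "top" or "wrist"; returns the picture (400x640x3 uint8, red, green, blue); there is no depth.
- eyes.camera_model(name): a dict with "mtx" (3x3 intrinsics, pixels), "xyz" and "orientation" of the camera in the world; the wrist camera has in their place "T_tool_cam" (4x4, takes a point from camera to tool coordinates, whose origin is the TCP and whose axes are the flange's). Camera axes: x right, y down, z forward; pixel columns grow to the right and rows downward; lengths in m; the calibration is good to about 2 mm. A picture is of the moment at which its call begins: read the wrist's pose just before it. camera_model takes no time and is no camera call.
A pose or a line that the arm cannot do raises r.PlanningError and nothing moves.
- r.sign_off(): hands the job in; it is judged then, once.
Readings, each from a call of its own:
- readout.current_t(): time.
- readout.current_joints(): joint angles.
- readout.current_joint_vel(): joint speeds.
- readout.current_joint_efforts(): joint torques, N m.
- readout.current_eef_pos(): TCP position.
- readout.current_orientation(): TCP orientation.
- readout.current_force(): force on the tool from outside, world axes, zero at the start.
- readout.current_torque(): the same for the moment, N m.
- readout.current_width(): finger opening in m.
- readout.current_grasp_force(): force on a finger pad.
Only numpy, scipy, OpenCV 4.12 (cv2) and the standard library are available. Lean on these libraries where they do the work, as an engineer would, in place of code of your own. Each camera call takes 0.05 s, during which the arm holds its last target. There are 200 camera calls.

TASK

Set the small casting ring upright in the hanging pan of the beam balance, gently and without dropping it. Then slide the steel poise out along the beam, nudging it lightly with shut fingers and never gripping it or leaning on the balance, until the beam, left alone, comes to rest level with its pointer between the two index pins; leave the large ring and the crucible where they are.

Things in the scene. Friction and masses are not known exactly. Their poses are not given: they have to be found in the camera images.
- casting_ring: the load: the smaller of two plain grey metal cylinders, solid, 55 mm in diameter and 55 mm high, standing upright; mass between 0.11 and 0.22 kg, not known beforehand. Origin: centre of its underside, z up its axis.
- large_ring: bystander: the larger grey cylinder, 67 mm in diameter and 62 mm high; may take the place of the casting ring or the crucible. Origin: centre of its underside.
- crucible: bystander: pale ceramic cup tapering to its foot, 51 mm in diameter at the mouth and 40 mm high. Origin: centre of its underside.
- balance: the fixed beam balance; position and yaw vary. Grey base plate 150 x 130 x 14 mm under the column, base bar 34 mm wide out to y = -330 mm. Origin: on the work surface under the pivot; y axis along the beam, +y to the pan, -y to the poise and pointer; z up. Nothing of it (beam, poise, pan) bears more than a light push: keep under 15 N.
- pan: round aluminium pan hung on pins in the fork 145 mm from the pivot; it swings and stays level. Floor 74 mm across inside a 4 mm lip, 60 mm below the pins; carried by straps at x = +-66 mm, open from above between the prongs. Origin: midway between the pins; axes as the balance's. It yields: with the beam it sinks or rises up to 20 mm before the beam meets its stop.
- pan_floor (a point): centre of the pan's floor, upper surface.
- beam (a joint): tilt of the beam in rad, 0 level, positive with the poise and pointer side down, stops at +-0.14. Between the stops the tilt at rest is proportional to the imbalance: about 0.0053 rad for each mm the poise is from its balancing place. Damped: settles in about 1 s once untouched; a finger resting on poise or beam falsifies it.
- poise (a joint): how far the poise is slid out from its innermost place, m, 0 to 0.135, growing away from the pivot. With the pan empty the poise side is the heavier even at 0; with the casting ring the balancing place lies between 0.04 and 0.12, by the ring's mass. It weighs 0.22 kg, stays where left and takes about 3 N to slide, somewhat more when fast.
- poise_top (a point): centre of the top of the poise, a dark steel block round the beam, 30 mm long along it with flat ends; the upper part is 22 mm across the beam and rises 46 mm above the beam's centre line (38 mm above its upper side). At poise = 0 it is 90 mm from the pivot.
- pointer_tip (a point): free end of the beam's dark pointer, 302 mm from the pivot.
- index_mark (a point): fixed point midway between two dark level pins, 5 mm thick, 23 mm apart centre to centre, standing out of the white index plate (165 mm high) beside the pointer; at level the pointer lies at this height, and it meets a pin's line at about 0.025 rad.
- pivot (a point): the beam's pivot, 120 mm above the balance's origin. The column round it is 132 mm high and 36 mm long along the beam; a stop stirrup 28 mm towards the pan is 141 mm high. The steel beam bar is 10 mm wide, 16 mm high, centred on this height when level, and reaches from 48 mm on the pan side to 257 mm on the poise side, then the pointer to 302 mm.
- fork_bar (a point): middle of the fork's crossbar on the beam, 45 mm from the pivot towards the pan, 150 mm across the beam, 12 mm high; from it two prongs, 6 mm thick, at 72 mm either side of the beam's line run out to 160 mm from the pivot.
Not all that is in view belongs to the job. Leave any blue look-alike of the casting_ring alone.

How it is judged:
By the outcome, as a careful person would: the job done as asked, in the order asked, and still so for the second after the job is handed in, with the robot touching nothing.
It also fails if it takes over 72 s, if anything falls off the work surface, if the arm or the gripper's body presses on something with over 40 N, if the wrist force passes 120 N, or if a joint passes its speed limit or range.

## Working session

There is one attempt and no reset: what is moved stays moved. The work goes in short steps, each a Python script; the robot and the scene stay as the last script left them, time stands still between calls to the robot, and variables do not carry over. Pictures are saved under pics/ and viewed, at most 10 in all, crops included, and the job is handed in when it is done.

```bash
mkdir -p pics
python3 - <<'E'
from station import r, eyes, readout
import cv2,numpy as np
for n in ("scene","top"):
    im=eyes.read_camera(n); cv2.imwrite(f"pics/{n}0.png",im[:,:,::-1]); m=eyes.camera_model(n); print(n,m)
print(eyes.camera_model("wrist"), r.hold_point_z, readout.current_orientation(), readout.current_eef_pos(), readout.current_t())
E
```

```text
scene {'mtx': array([[474.20033608,   0.        , 320.07702892],
       [  0.        , 474.20033608, 189.29507003],
       [  0.        ,   0.        ,   1.        ]]), 'xyz': array([-0.40530707,  0.55728787,  1.03097484]), 'orientation': array([-1.20669904,  2.1929518 , -1.05065433])}
top {'mtx': array([[494.00191731,   0.        , 315.76401846],
       [  0.        , 494.00191731, 197.46741324],
       [  0.        ,   0.        ,   1.        ]]), 'xyz': array([-0.0931343 , -0.06618506,  1.60908378]), 'orientation': array([-2.05982179,  1.92719427, -0.38774388])}
{'mtx': array([[279.03674517,   0.        , 320.66715741],
       [  0.        , 279.03674517, 201.46387884],
       [  0.        ,   0.        ,   1.        ]]), 'T_tool_cam': array([[ 2.62556308e-04, -9.65456649e-01, -2.60563602e-01,
         7.42115686e-02],
       [ 9.99999903e-01,  1.61229677e-04,  4.10249235e-04,
        -5.80440865e-04],
       [-3.54067266e-04, -2.60563684e-01,  9.65456597e-01,
        -1.70047709e-01],
       [ 0.00000000e+00,  0.00000000e+00,  0.00000000e+00,
         1.00000000e+00]])} 0.0187 [-3.08774306e+00 -5.70990352e-01  6.24504946e-04] [ 0.23225779 -0.60655302  0.21375446] 0.1
```

View pics/scene0.png

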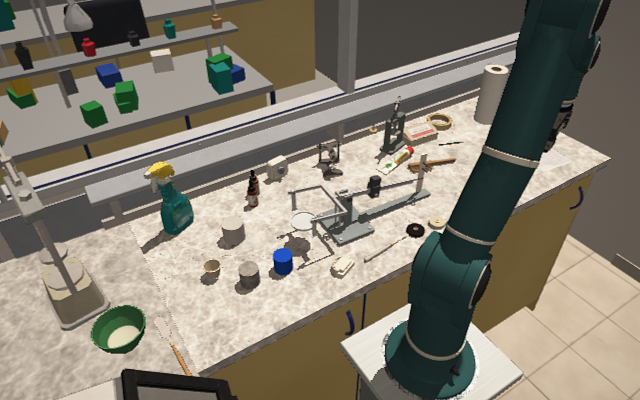

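View pics/top0.png

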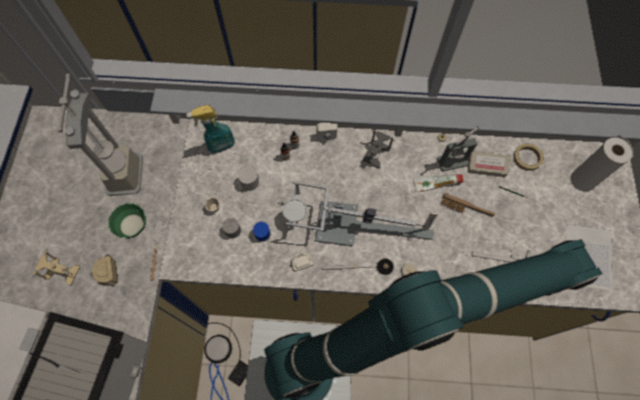

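The scene view shows the pan at (304,220), the poise at (375,185), and two grey cylinders at (233,232) and (249,274). There is also a blue decoy at (283,262) and the crucible at (211,268). In the top view the pan is at (293,212), the poise at (369,214), and the greys at (247,178) and (230,228). Next I'll enlarge the working region of both.

```bash
cat > h.py <<'E'
from station import r, eyes, readout
import cv2,numpy as np
from scipy.spatial.transform import Rotation as R
def cam(n):
    m=eyes.camera_model(n)
    if n=="wrist":
        T=np.eye(4);T[:3,:3]=R.from_rotvec(readout.current_orientation()).as_matrix();T[:3,3]=readout.current_eef_pos()
        T=T@m["T_tool_cam"];return m["mtx"],T[:3,:3],T[:3,3]
    return m["mtx"],R.from_rotvec(m["orientation"]).as_matrix(),np.array(m["xyz"])
def ray(c,p):
    K,M,o=c; d=M@np.linalg.inv(K)@np.array([p[0],p[1],1.]); return o,d/np.linalg.norm(d)
def plane(c,p,z):
    o,d=ray(c,p); return o+d*(z-o[2])/d[2]
def proj(c,P):
    K,M,o=c; q=K@(M.T@(np.asarray(P,float)-o)); return q[:2]/q[2]
def two(c1,p1,c2,p2):
    o1,d1=ray(c1,p1);o2,d2=ray(c2,p2)
    s=np.linalg.lstsq(np.c_[d1,-d2],o2-o1,rcond=None)[0]
    a=o1+s[0]*d1;b=o2+s[1]*d2
    return (a+b)/2,np.linalg.norm(a-b)
E
python3 - <<'E'
import cv2
a=cv2.imread("pics/top0.png")[160:280,190:450]; cv2.imwrite("pics/topc.png",cv2.resize(a,None,fx=3,fy=3,interpolation=cv2.INTER_CUBIC))
a=cv2.imread("pics/scene0.png")[140:300,190:450]; cv2.imwrite("pics/scenec.png",cv2.resize(a,None,fx=3,fy=3,interpolation=cv2.INTER_CUBIC))
E
```

```text
(no output)
```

View pics/topc.png

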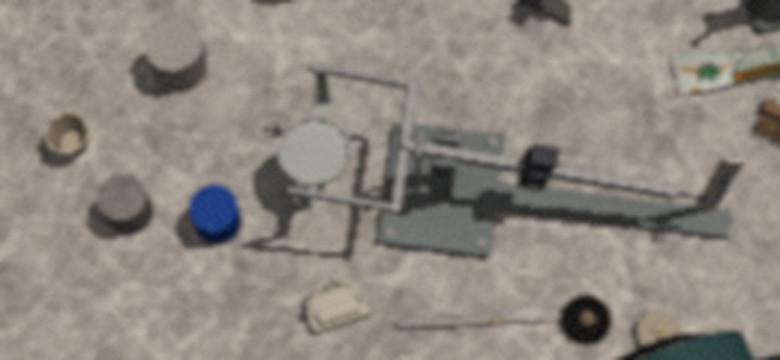

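View pics/scenec.png

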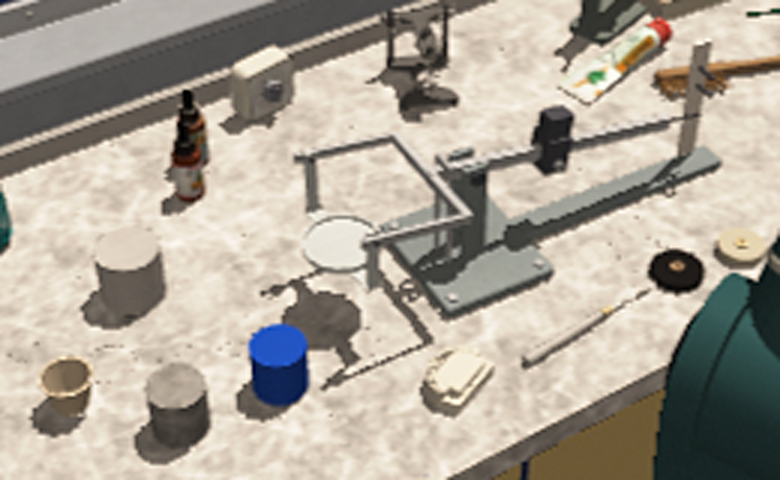

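The crops show, in crop pixels, fork corners at top (408,85), (398,208), (314,69), (290,190) and scene (392,138), (467,213), (298,156), (370,240). The small ring's top face is at top (123,200) and scene (177,388). I'll triangulate these.

Run:
```python
from h import *
t=cam("top");s=cam("scene")
f=lambda p:(p[0]/3+190-.33,p[1]/3+160-.33); g=lambda p:(p[0]/3+190-.33,p[1]/3+140-.33)
for n,a,b in [("bar+",(408,85),(392,138)),("bar-",(398,208),(467,213)),("pr+",(314,69),(298,156)),("pr-",(290,190),(370,240)),
 ("pan",(313,153),(342,244)),("poise",(541,153),(555,112)),("small",(123,200),(177,386)),("large",(175,47),(129,254)),("blue",(214,209),(279,347)),("tip",(703,197),(700,116)),("crucible",(66,135),(67,376))]:
    P,e=two(t,f(a),s,g(b)); print(n,P.round(4),round(e,4))
```

```text
bar+ [ 0.5674 -0.0493  0.1299] 0.0008
bar- [ 0.425  -0.0462  0.1335] 0.0026
pr+ [0.5739 0.0547 0.1461] 0.0027
pr- [0.4273 0.0649 0.1532] 0.005
pan [0.499  0.0515 0.0849] 0.0005
poise [ 0.4864 -0.1941  0.156 ] 0.0015
small [0.4405 0.26   0.058 ] 0.0024
large [0.6314 0.2244 0.0548] 0.001
blue [0.4371 0.1578 0.0545] 0.0004
tip [ 0.4695 -0.3796  0.0878] 0.0112
crucible [0.5178 0.3375 0.0458] 0.0009
```

Those heights agree with the given sizes: ring top 0.055, fork raised at +0.14 tilt, pan about 0.084. The balance yaw is about -0.066. I'll take close wrist views of the poise, pan and ring.

```bash
cat >> h.py <<'E'
def down(yaw,flip=1):
    "closing axis (tool y) along flip*balance x at that yaw"
    y=flip*np.array([np.cos(yaw),np.sin(yaw),0]);z=np.array([0,0,-1.]);x=np.cross(y,z)
    return R.from_matrix(np.c_[x,y,z]).as_rotvec()
E
python3 - <<'E'
from h import *
yaw=-.066
for f in (1,-1):
    q=[r.solve_ik(p,down(yaw,f)) for p in ([.487,-.2,.3],[.499,.05,.3],[.44,.26,.04],[.48,-.3,.14])]
    print(f,[None if a is None else np.round(a,2) for a in q])
f=-1 if q[0] is not None else 1
o=down(yaw,f)
for i,p in enumerate(([.487,-.22,.3],[.497,.0515,.3],[.4405,.26,.2])):
    r.move_ptp(p,o); r.dwell(.15)
    c=cam("wrist"); im=eyes.read_camera("wrist"); cv2.imwrite(f"pics/w{i}.png",im[:,:,::-1]); np.savez(f"w{i}.npz",K=c[0],M=c[1],o=c[2])
    print(readout.current_t(),readout.current_eef_pos().round(4))
im=np.vstack([cv2.imread(f"pics/w{i}.png") for i in range(3)])
a=np.hstack([cv2.imread(f"pics/w{i}.png")[:, 120:520] for i in range(2)])
cv2.imwrite("pics/w01.png",a)
E
```

```text
1 [array([ 0.72,  0.22, -0.46,  1.78,  0.1 ,  1.17,  0.17]), array([ 0.5 ,  0.21, -0.76,  1.82,  0.16,  1.17, -0.38]), array([ 0.03,  0.67, -0.8 ,  2.02,  0.7 ,  0.76, -1.27]), array([ 0.79,  0.45, -0.36,  1.86,  0.2 ,  0.87,  0.26])]
-1 [array([ 0.31,  0.18,  0.02,  1.8 , -0.  ,  1.16, -2.88]), array([ 0.86,  0.42, -1.29,  1.8 ,  0.42,  1.25,  2.53]), array([ 0.33,  1.07, -1.33,  2.  ,  1.18,  1.17,  1.54]), array([ 0.3 ,  0.42,  0.25,  1.89, -0.13,  0.85, -2.59])]
2.6583 [ 0.4869 -0.2204  0.2999]
7.275 [0.497  0.0515 0.3   ]
8.4167 [0.4417 0.2587 0.2004]
```

View pics/w01.png

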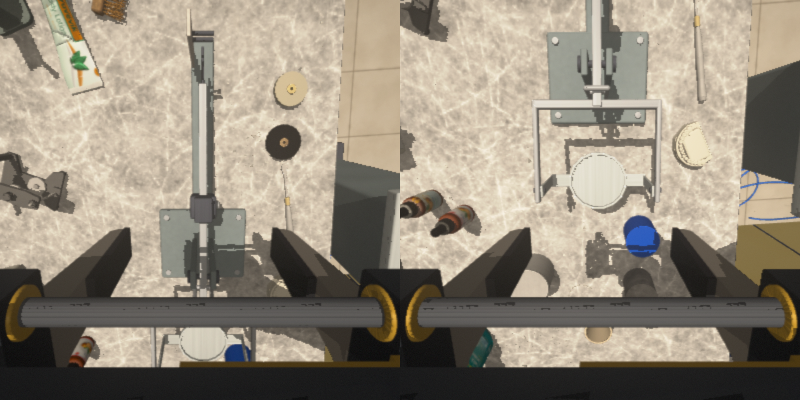

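View pics/w2.png

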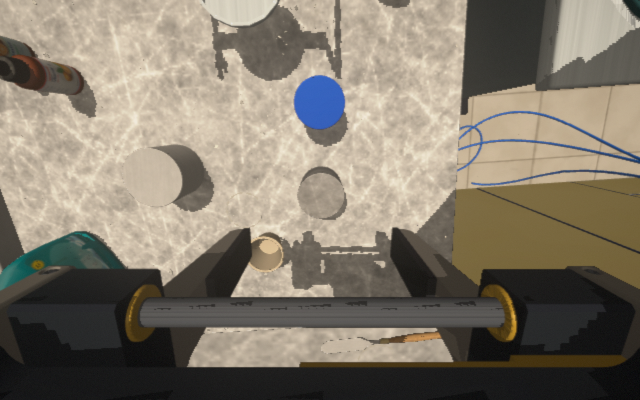

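In w0 the poise is at (323,207) and the beam end near (323,85). In w1 the pan disc is at (318,181), with fork bar ends at (253,104) and (382,104). In w2 the casting ring's top face is at about (321,191), with the blue decoy beyond it.

Run:
```python
from h import *
C=[(lambda d:(d['K'],d['M'],d['o']))(np.load(f"w{i}.npz")) for i in range(3)]
im=cv2.imread("pics/w2.png"); hsv=cv2.cvtColor(im,cv2.COLOR_BGR2HSV)
def blob(i,seed,zt,rad):
    im=cv2.imread(f"pics/w{i}.png"); ref=np.median(im[seed[1]-4:seed[1]+5,seed[0]-4:seed[0]+5].reshape(-1,3),0)
    lab=cv2.cvtColor(im,cv2.COLOR_BGR2LAB).astype(float); rl=np.median(lab[seed[1]-4:seed[1]+5,seed[0]-4:seed[0]+5].reshape(-1,3),0)
    m=(np.abs(lab-rl)<[25,6,6]).all(2).astype(np.uint8)
    w=np.zeros_like(m);cv2.circle(w,seed,rad,1,-1);m=cv2.morphologyEx(m*w,cv2.MORPH_OPEN,np.ones((3,3)))
    c=max(cv2.findContours(m,0,1)[0],key=cv2.contourArea); e=cv2.fitEllipse(cv2.convexHull(c))
    print(i,np.round(e[0],1),np.round(e[1],1),e[2], plane(C[i],e[0],zt).round(4), ref)
    return e
blob(2,(321,191),.055,34); blob(1,(318,181),.084,34)
for nm,i,p,z in [("ring",2,(321.5,191),.055),("ringL",2,(298,191),.055),("ringR",2,(345,191),.055),("bar-",1,(382,104),.132),("bar+",1,(253,104),.132),("pan",1,(318,181),.084),
 ("pan w0",0,(323,343),.084),("poise",0,(323,200),.153),("beamend",0,(324,85),.092),("plate",0,(309,12),.165)]: print(nm,plane(C[i],p,z).round(4))
```

```text
2 [319.1 196.7] [44.9 51.8] 50.19125747680664 [0.4449 0.2654 0.055 ] [134. 151. 164.]
1 [319.6 176.4] [57.8 64.1] 109.74178314208984 [0.4989 0.0468 0.084 ] [204. 221. 225.]
ring [0.4417 0.2588 0.055 ]
ringL [0.4689 0.2569 0.055 ]
ringR [0.4145 0.2606 0.055 ]
bar- [ 0.4211 -0.0407  0.132 ]
bar+ [ 0.5687 -0.0504  0.132 ]
pan [0.5016 0.0532 0.084 ]
pan w0 [0.5019 0.0543 0.084 ]
poise [ 0.4855 -0.2089  0.153 ]
beamend [ 0.4752 -0.3424  0.092 ]
plate [ 0.4868 -0.3986  0.165 ]
```

The measurements agree: ring width 54 mm, bar 148 mm, and pan-to-bar 100 mm. That puts the ring at (0.4417, 0.2588), the pivot at (0.492, -0.0905), the pan at (0.5014, 0.0528), and yaw at -0.0657. I'll grasp the ring and weigh it.

```bash
cat >> h.py <<'E'
yaw=-.0657; A=np.array([-np.sin(yaw),np.cos(yaw)]); PIV=np.array([.4920,-.0905]); PAN=PIV+.1436*A
def F(n=10):
    v=[]
    for _ in range(n): v.append(readout.current_force()); r.dwell(.02)
    return np.mean(v,0)
E
python3 - <<'E'
from h import *
o=down(yaw,-1)
r.move_linear([.4417,.2588,.0215],o,vel=.15)
r.dwell(.1); r.gripper_to(.03,20); print("w",readout.current_width(),readout.current_grasp_force())
r.move_linear([.4417,.2588,.2],vel=.2); r.dwell(.3); f1=F(); print("held",f1,readout.current_width(),readout.current_t())
r.move_linear([*PAN,.2],vel=.2); r.dwell(.2); f2=F(); print(f2)
im=eyes.read_camera("wrist"); cv2.imwrite("pics/w3.png",im[:,:,::-1]); c=cam("wrist"); np.savez("w3.npz",K=c[0],M=c[1],o=c[2])
print(readout.current_t(),readout.current_eef_pos())
E
```

```text
w 0.05459642958659829 20.000092685222626
held [ 0.21222682  0.07995546 -1.60054137] 0.054716421079612394 12.0167
[ 0.26671912  0.05694246 -1.86338511]
13.6583 [0.50137326 0.05304156 0.20001003]
```

View pics/w3.png

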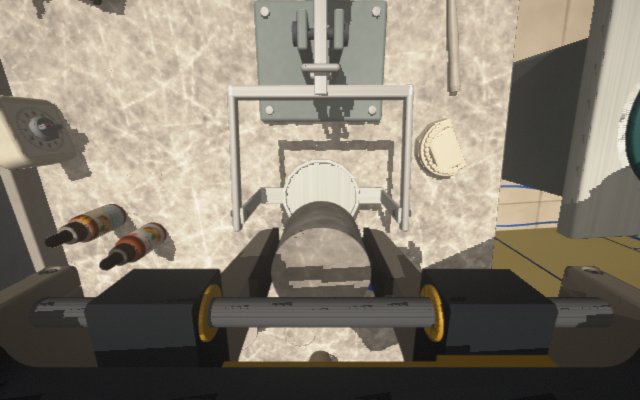

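The ring is held upright with the pan just beyond it. The pan edges are at (285,192) and (359,192) and its far edge is at (321,160). I'll check the alignment numerically, then lower in steps while watching the force.

Run:
```python
from h import *
d=np.load("w3.npz");c=(d['K'],d['M'],d['o'])
P=[plane(c,p,.084) for p in ((285,192),(359,192),(321.5,160))]
for p in P: q=p[:2]-PAN; print("rel (across,along) mm",1000*q@np.array([np.cos(yaw),np.sin(yaw)]),1000*q@A)
mid=((P[0]+P[1])/2)[:2]-PAN
assert np.hypot(*mid)<.008
r.move_linear([*PAN,.112],vel=.12); r.dwell(.2); f0=F(6); print(f0,readout.current_t())
z=.112
while z>.0605:
    z-=.003; r.move_linear([*PAN,z],vel=.03); f=F(2)
    print(round(z,4),round(f[2]-f0[2],2),end="; ")
    if f[2]-f0[2]>1.4 and z<.075 or f[2]-f0[2]>4: break
print(readout.current_t())
```

```text
rel (across,along) mm 38.123801081179565 -5.246980858332656
rel (across,along) mm -39.74082506491251 -5.31266180490276
rel (across,along) mm -0.23344957365583258 -38.81066951713252
[ 0.05768874  0.35915053 -1.45645788] 14.8417
0.109 -0.88; 0.106 0.21; 0.103 -0.21; 0.1 -0.04; 0.097 0.17; 0.094 0.59; 0.091 0.57; 0.088 0.77; 0.085 0.44; 0.082 0.62; 0.079 0.53; 0.076 0.41; 0.073 0.39; 0.07 0.59; 0.067 0.81; 0.064 1.08; 0.061 1.25; 0.058 5.67; 19.9417
```

The pan is centred under the ring to within 1 mm, and at z = 0.058 the beam reached its stop. I'll ease off, release and retreat.

Run:
```python
from h import *
r.move_linear([*PAN,.0605],vel=.03); r.dwell(.1); print(F(4))
r.gripper_to(.066,10); print(readout.current_width(),F(3))
r.move_linear([*PAN,.17],vel=.12)
r.gripper_to(0.0,10)
B=PIV-.045*A
r.move_linear([*B,.24],vel=.25); r.dwell(.15)
c=cam("wrist"); im=eyes.read_camera("wrist"); np.savez("w4.npz",K=c[0],M=c[1],o=c[2])
s=eyes.read_camera("scene"); cv2.imwrite("pics/s4full.png",s[:,:,::-1]); cv2.imwrite("pics/w4full.png",im[:,:,::-1])
a=cv2.resize(im[0:400,140:500],None,fx=1.2,fy=1.2,interpolation=cv2.INTER_CUBIC)
b=cv2.resize(s[150:270,270:440],None,fx=2,fy=4,interpolation=cv2.INTER_CUBIC)
b=cv2.resize(s[160:250,280:440],None,fx=2.2,fy=2.2,interpolation=cv2.INTER_CUBIC)
o=np.zeros((480,800,3),np.uint8);o[:480,:432]=a;o[:b.shape[0],440:440+b.shape[1]]=b; cv2.imwrite("pics/c4.png",o[:,:,::-1])
print(readout.current_t(),readout.current_eef_pos(),readout.current_width())
```

```text
[ 0.51912454 -0.71670902  0.37617733]
0.06596402540459478 [-0.40094499 -0.1308005   0.35081265]
24.075 [ 0.4890758  -0.13418099  0.23983451] 0.0003507931849982569
```

View pics/c4.png

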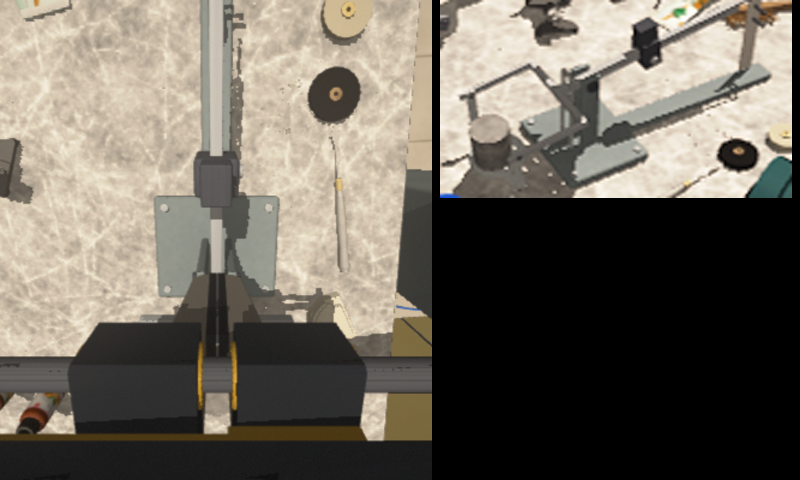

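The ring sits upright in the lowered pan and the poise is still near its innermost place, with the arm clear of the scene camera. I'll check a numeric tilt and poise reading from the scene camera, calibrated on the two known stops (first image +0.14, now -0.14).

```bash
cat >> h.py <<'E'
N=np.array([np.cos(yaw),np.sin(yaw),0])
def bplane(c,p,off=0.):
    "pixel -> (d from pivot, z) in the vertical plane of the beam"
    o,v=ray(c,p); P0=np.array([*PIV,0])+off*N; t=((P0-o)@N)/(v@N); P=o+t*v
    return np.array([-(P[:2]-PIV)@A,P[2]])
def bpix(c,d,z): return proj(c,[*(PIV-d*A),z])
def poise_blob(bgr):
    c=cam("scene"); g=cv2.cvtColor(bgr,cv2.COLOR_BGR2GRAY)
    poly=np.array([bpix(c,d,z) for d,z in ((.05,.11),(.05,.2),(.25,.225),(.25,.07))]).astype(np.int32)
    w=np.zeros_like(g);cv2.fillPoly(w,[poly],1); m=((g<60)&(w>0)).astype(np.uint8)
    n,l,s,ce=cv2.connectedComponentsWithStats(m); k=1+np.argmax(s[1:,4])
    ww=np.clip(95.-g,0,60)*cv2.dilate((l==k).astype(np.uint8),np.ones((3,3))); yy,xx=np.mgrid[:g.shape[0],:g.shape[1]]
    p=np.array([(ww*xx).sum(),(ww*yy).sum()])/ww.sum()
    return p,s[k],bplane(c,p)
E
python3 - <<'E'
from h import *
c=cam("scene")
for n in ("scene0","s4full"):
    im=cv2.imread(f"pics/{n}.png"); p,s,b=poise_blob(im); print(n,p.round(2),s,b.round(4))
for t in (.14,-.14): print(t,[bpix(c,d,.12-d*t).round(1) for d in (.1,.2,.257,.302)])
print("pin lines",bpix(c,.302,.12+.0115).round(1),bpix(c,.302,.12-.0115).round(1))
a=cv2.imread("pics/scene0.png");b=cv2.imread("pics/s4full.png")
g=lambda x:cv2.cvtColor(x,cv2.COLOR_BGR2GRAY)
print(g(a)[150:182,412:432]);print(g(b)[150:182,412:432])
E
```

```text
scene0 [373.92 185.49] [367 177  14  16 139] [0.1036 0.1235]
s4full [373.49 180.06] [368 172  13  19 153] [0.1003 0.146 ]
0.14 [array([372.6, 190.3]), array([398.4, 184.3]), array([412.5, 181. ]), array([423.2, 178.5])]
-0.14 [array([373.2, 183.2]), array([400.2, 170.2]), array([415.1, 163. ]), array([426.7, 157.5])]
pin lines [425.4 165.3] [424.5 171. ]
[[ 82 108 192 230 227 228 226 219 216 219 217 211 211 216 220 224 231 236
  235 231]
 [ 66 100 189 229 223 216 214 212 210 214 217 215 215 218 222 226 228 231
  233 232]
 [ 49 118 191 210 210 210 211 216 215 218 223 224 223 228 227 217 219 223
  226 223]
 [ 97 168 203 198 200 199 198 203 209 221 235 238 229 240 242 212 208 211
  217 219]
 [205 231 223 216 209 205 202 205 210 218 243 250 207 111 109 173 213 212
  217 218]
 [224 228 226 223 221 220 219 223 203 142 118  97 102 102 118 176 209 207
  212 218]
 [185 228 225 222 221 221 221 223 196 113 103 106 108 106 136 190 211 213
  217 218]
 [238 228 215 211 213 217 220 221 192 114 105 110 109 106 159 219 230 227
  223 221]
 [229 217 204 204 211 215 215 216 179  98 108 111 109 102 160 2
[... 3998 characters left out ...]
 212 214
  221 228]
 [233 235 231 220 212 188 136 117 116 114 112 130 188 223 216 210 205 208
  218 223]
 [228 232 231 225 222 189 117 114 117 116 114 155 207 217 212 208 208 213
  217 214]
 [228 228 227 225 224 194 118 113 116 115 112 156 204 207 207 213 215 215
  215 216]
 [230 227 225 225 225 195 110 115 116 115 110 174 221 214 217 221 219 214
  213 214]
 [228 229 229 229 233 196 105 114 116 113 118 189 233 230 228 229 227 217
  208 209]
 [217 214 219 227 223 174 110 114 115 112 124 196 235 233 233 232 232 227
  218 212]
 [216 209 218 228 220 168 113 115 113 110 128 194 234 235 234 231 231 231
  228 221]
 [225 223 226 230 211 142 114 114 114 109 150 208 228 233 231 227 227 227
  227 226]]
```

The pointer reading works: at column 421 its row is 178.2 at +0.14 and 158.7 at -0.14, so level is about row 168.5. I'll do the first coarse push with shut fingers, in segments with force monitoring.

```bash
cat >> h.py <<'E'
def at(d): return PIV-d*A
def push(d0,d1,z,step=.012,vel=.035,lim=9.):
    d=d0
    f0=F(3)
    while d<d1-1e-6:
        d=min(d+step,d1); r.move_linear([*at(d),z],vel=vel); f=readout.current_force()-f0
        print(f"d{d:.3f} along{-(f[:2]@A):.1f} z{f[2]:.1f}",end="; ")
        if np.linalg.norm(f)>lim: print("LIM"); break
    return d
_g=lambda x:cv2.cvtColor(x,cv2.COLOR_BGR2GRAY).astype(float)
def tilt(bgr,verbose=0):
    a,b=_g(cv2.imread("pics/scene0.png")),_g(cv2.imread("pics/s4full.png")); x=_g(bgr)
    R_=(slice(184,200),slice(430,445)); a*=b[R_].mean()/a[R_].mean(); x*=b[R_].mean()/x[R_].mean()
    bg=np.maximum(a,b); out=[]
    for c in range(419,426):
        e=np.clip(bg[152:184,c]-x[152:184,c]-8,0,None)
        if e.max()>20:
            k=e.argmax(); s=slice(max(0,k-2),k+3); row=152+(e[s]*np.arange(32)[s]).sum()/e[s].sum()
            out.append((c,row,e.max()))
    out=np.array(out)
    if len(out)==0: return None
    if verbose: print(out.round(1).tolist())
    s=np.interp(out[:,1],[158,179],[-.5,-.25])   # image slope of the pointer
    return np.average(out[:,1]-s*(out[:,0]-421),weights=out[:,2])
def look(tag):
    im=eyes.read_camera("scene")[:,:,::-1].copy(); cv2.imwrite(f"pics/{tag}.png",im)
    row=tilt(im,1); p,s,b=poise_blob(im); print(tag,"row",row,"tilt",None if row is None else (row-168.5)*.0144,"poise d,z",b.round(4),s[4],"t",readout.current_t())
E
python3 - <<'E'
from h import *
for n in ("scene0","s4full"): print(tilt(cv2.imread(f"pics/{n}.png"),1))
r.move_linear([*at(.045),.150],vel=.15); r.dwell(.1)
d=push(.045,.115,.150)
look("s5push")
r.move_linear([*at(d-.025),.150],vel=.1); r.move_linear([*at(d-.025),.2],vel=.15); r.dwell(.8); look("s5")
E
```

```text
[[419.0, 178.5, 26.7], [420.0, 178.5, 27.6], [421.0, 178.0, 52.5], [422.0, 177.9, 46.1], [423.0, 177.8, 46.0]]
178.15683293674286
[[419.0, 159.9, 80.1], [420.0, 159.8, 61.7], [422.0, 158.8, 29.4], [423.0, 158.4, 21.4], [424.0, 157.8, 27.3], [425.0, 157.3, 20.2]]
159.1856947174872
d0.057 along0.1 z-0.9; d0.069 along0.1 z0.3; d0.081 along-2.2 z-0.8; d0.093 along-1.3 z0.0; d0.105 along-1.9 z0.6; d0.115 along-1.6 z0.4; [[419.0, 163.4, 23.0], [421.0, 162.8, 33.0], [424.0, 160.9, 25.0], [425.0, 160.6, 37.0]]
s5push row 162.5248652277795 tilt -0.0860419407199754 poise d,z [0.1779 0.2053] 180 t 27.9167
[[419.0, 160.2, 114.7], [420.0, 159.8, 77.3], [422.0, 159.0, 41.0], [424.0, 157.7, 39.0]]
s5 row 159.29294786040842 tilt -0.13258155081011877 poise d,z [0.1438 0.1523] 154 t 29.65
```

Pushing took about 2 N and moved the poise 43 mm, with contact at TCP d ≈ 0.0715. The beam is still on the pan-side stop, so I'll push 22 mm further.

Run:
```python
from h import *
r.move_linear([*at(.100),.153],vel=.15)
d=push(.100,.137,.153)
look("s6push")
r.move_linear([*at(d-.02),.153],vel=.1); r.move_linear([*at(d-.025),.2],vel=.15); r.dwell(.8); look("s6")
```

```text
d0.112 along1.2 z-1.0; d0.124 along-0.0 z-0.7; d0.136 along-0.0 z-0.6; d0.137 along-0.5 z-1.0; [[419.0, 161.5, 74.1], [420.0, 161.1, 35.3], [421.0, 160.6, 40.5], [423.0, 160.0, 23.4]]
s6push row 160.63443959204054 tilt -0.11326406987461628 poise d,z [0.2002 0.2084] 171 t 31.9417
[[420.0, 165.7, 41.1], [423.0, 165.0, 28.0]]
s6 row 165.48855182166773 tilt -0.04336485376798473 poise d,z [0.1689 0.1402] 166 t 33.6083
```

Run:
```python
from h import *
look("s6b")
r.move_linear([*at(.122),.151],vel=.15)
d=push(.122,.144,.151,step=.011,vel=.03)
r.move_linear([*at(d-.02),.151],vel=.1); r.move_linear([*at(d-.025),.2],vel=.15); r.dwell(1.); look("s7")
```

```text
[[420.0, 165.7, 41.2], [423.0, 165.0, 29.1]]
s6b row 165.49345379728075 tilt -0.04329426531915719 poise d,z [0.169  0.1401] 166 t 33.6583
d0.133 along0.9 z-0.9; d0.144 along-1.5 z-0.9; [[420.0, 166.6, 38.9], [423.0, 165.7, 25.8]]
s7 row 166.31750450801593 tilt -0.03142793508457062 poise d,z [0.1719 0.138 ] 163 t 37.1
```

Run:
```python
from h import *
r.move_linear([*at(.130),.150],vel=.15)
d=push(.130,.150,.150,step=.010,vel=.03)
r.move_linear([*at(d-.02),.150],vel=.1); r.move_linear([*at(d-.025),.2],vel=.15); r.dwell(1.); look("s8")
im=cv2.imread("pics/s8.png")
a=cv2.resize(im[150:190,395:435],None,fx=10,fy=10,interpolation=cv2.INTER_NEAREST)
b=cv2.resize(cv2.imread("pics/s4full.png")[150:190,395:435],None,fx=10,fy=10,interpolation=cv2.INTER_NEAREST)
cv2.imwrite("pics/c8.png",np.hstack([a,b]))
```

```text
d0.140 along-0.1 z-0.1; d0.150 along-1.3 z-0.7; [[420.0, 168.7, 27.5], [423.0, 167.6, 22.2], [424.0, 167.1, 51.0], [425.0, 166.8, 40.0]]
s8 row 168.31736865276503 tilt -0.0026298914001836237 poise d,z [0.1778 0.1331] 164 t 40.4917
```

View pics/c8.png

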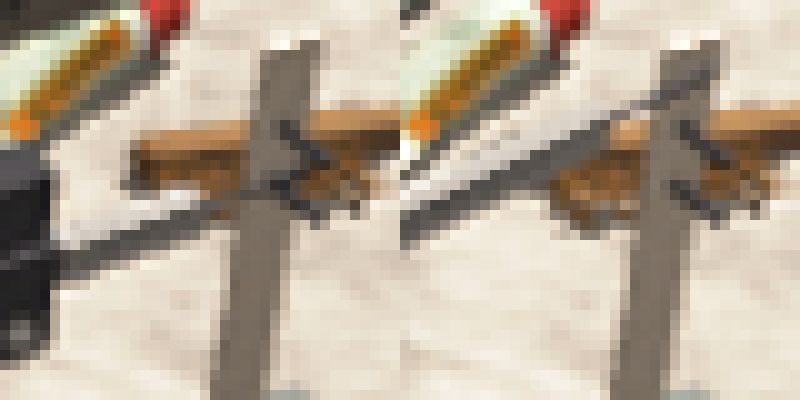

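The pointer passes between the two pins at about (425,167), and the estimated tilt is -0.003 to -0.01 rad. One more nudge of about 1 mm should centre it. Then I'll withdraw, check and hand in.

Run:
```python
from h import *
r.move_linear([*at(.137),.148],vel=.15)
d=push(.137,.1512,.148,step=.0071,vel=.025)
r.move_linear([*at(d-.02),.148],vel=.1); r.move_linear([*at(d-.03),.24],vel=.15); r.dwell(1.5); look("s9"); r.dwell(.4); look("s9b")
im=cv2.imread("pics/s9b.png")
a=cv2.resize(im[150:190,395:435],None,fx=10,fy=10,interpolation=cv2.INTER_NEAREST)
b=cv2.resize(im[170:250,280:360],None,fx=5,fy=5,interpolation=cv2.INTER_CUBIC)
cv2.imwrite("pics/c9.png",np.hstack([a,b]))
```

```text
d0.144 along0.5 z-0.1; d0.151 along0.8 z-0.2; [[420.0, 168.7, 40.5], [423.0, 167.4, 24.3], [424.0, 167.2, 41.7], [425.0, 167.0, 37.8]]
s9 row 168.38103866966384 tilt -0.0017130431568407403 poise d,z [0.1781 0.133 ] 162 t 44.5833
[[420.0, 168.7, 39.5], [423.0, 167.4, 24.3], [424.0, 167.2, 41.6], [425.0, 167.0, 39.9]]
s9b row 168.3832602427854 tilt -0.0016810525038900778 poise d,z [0.1782 0.1329] 164 t 45.0333
```

View pics/c9.png

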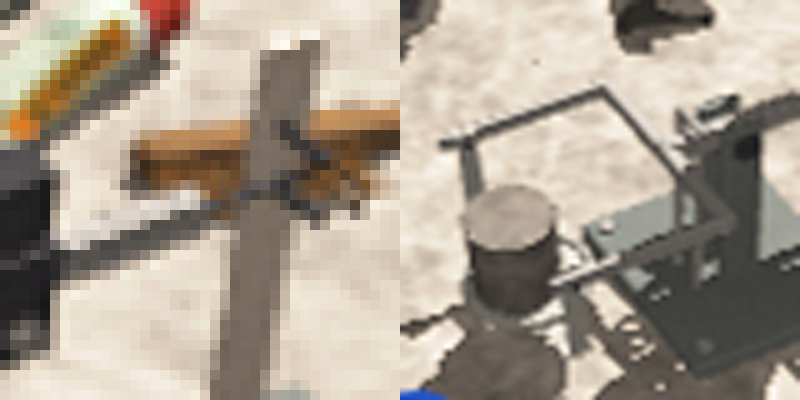

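The ring stands upright in the pan, and the steady pointer reading is within about 0.01 rad of level, between the pins, with the arm clear. I'm handing in.

```bash
python3 -c "
from station import r
print(r.sign_off())"
```

```text
the job is handed in; nothing more can be done
None
```

The job is handed in at about 45 s of the 72: the casting ring stands upright in the pan, and the beam rests within about 0.01 rad of level by camera estimate, its pointer between the pins and the arm clear.

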